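Take the spring-latched filter cassette out of a lamp house

ROBOT

A 6-joint arm with a two-finger parallel gripper is mounted at the origin on the work surface. World frame = base frame: x ahead of the robot, y to its left, z up, the work surface at z = 0. Lengths are in m, angles in rad, forces in N, time in s.
With the tool pointing down it reaches from about 0.375 to 0.975 m from the base axis. Payload 3.8 kg.
Tool frame: the origin (TCP) lies at the very end of the fingers, on their centre line; the grasp point (between the pads) lies 19 mm behind it; z points along the fingers, x is the direction in which the jaws open and shut, and the axes are right-handed (so a half turn about z gives the same grasp; the last joint's range is limited). The gripper opens to 85 mm and grips with 20 to 120 N. Pads are 22 mm wide; open, the fingers measure 114 mm over their backs; the gripper's body (76 mm by 85 mm) begins 54 mm behind the grasp point. The pads swing forward as they close: fully open they stand 13 mm farther back than shut.
Start: joints at [1.084, 0.264, 1.604, -0, 1.274, -0.037], TCP at [0.293, 0.608, 0.231] pointing down, gripper open.
Joint ranges: [-2.63, 2.63], [-0.94, 2.18], [0.31, 2.57], [-1.31, 4.45], [0, 2.66], [-2.55, 2.55]. Speed limits (rad/s): [2.57, 2.57, 3.14, 3.14, 3.14, 3.14].

INTERFACE

Orientations are given as a rotation vector (axis times angle).
In Python, from workcell import bot gives the robot as it stands.
- The arm moves only by the tool carry_out, never from a script. Its argument "deltas" is a list of rows, each an object with "delta_pos": the shift along the tool's x, y, z in m, a list of three; "dr": the turn, a rotation vector about the tool's x, y, z in rad, a list of three. A call has 1 to 10 rows; each row shifts and turns the commanded pose from where the row before left it, along the tool's axes as they then stand; what a row does not reach is not made up. A row lasts 1/8 s, in which the tool goes at most 62.5 mm and 10.7 degrees, less where a joint would pass 70% of its speed; a pose out of reach is approached as far as the arm can. A call is refused whole if a number of a shift passes 0.0625 or a number of a turn 0.188, either way. A call with a gripper value outside its range is refused whole. "grip" is the opening, from 0 (shut) to 1 (fully open), set as the call begins (left out, the last holds). The fingers move at their own pace and stop on an object; "force" is the grip in N (left out, the last holds). Time passes only in rows, so rows that do not move let the fingers close. It gives the time, the measured TCP pose, the force and the opening at its end, in the units of the state.
- bot.read_state(): the state, without advancing time (a new reading comes with each control period).
- bot.read_camera(name): name is "scene" or "top" or "wrist"; returns a dict with "frame" (420x560x3 uint8, red, green, blue), "K" (3x3 intrinsics, pixels), "xyz" and "attitude" of the camera in the world; the wrist camera has in their place "hand_eye" (4x4, takes a point from camera to tool coordinates, whose origin is the TCP and whose axes are the tool frame's). Camera axes: x right, y down, z forward; pixel columns grow to the right and rows downward; lengths in m; the calibration is good to about 2 mm. The wrist camera is an equidistant fisheye: a pixel r from the principal point sees the ray r / f radians off the axis. A picture is of the moment at which its call begins: read the wrist's pose just before it. There is no depth.
- bot.finish_job(): hands the job in, once; it reports no verdict.
The state is a dict: "time": time; "q": joint angles; "joint_vel": joint speeds; "joint_torque": joint torques, N m; "tool_pos": TCP position; "tcp_rot": TCP orientation; "wrist_force": force on the tool from outside, world axes, zero at the start; "torque": the same for the moment, N m; "width": opening from 0.0 (shut) to 1.0 (fully open).
Only numpy, scipy, OpenCV 4.12 (cv2) and the standard library are available. Lean on these libraries where they do the work, as an engineer would, in place of code of your own. Each camera call takes 0.05 s, during which the arm holds its last target.

TASK

Without lifting it, slide the covered steel pot along the bench out of the ring in front of the lamp house and wholly into the other marked ring. Then push the filter cassette into the leaning lamp house until its latch lets go, let it spring out, draw it free and stand it upright on its foot on the floor of the aluminium tray, setting it down rather than dropping it. Leave the bottle and the glass dishes where they are, and let go of everything at the end.

Things in the scene. Friction and masses are not known exactly. Their poses are not given: they have to be found in the camera images.
- lamp: White lamp house on a black base plate (24 mm high, x from -30 to 140 mm, 150 mm wide), fixed; origin on the bench vertically below the centre of the slot mouth. Its -x side faces roughly to the robot (yaw varies). A white post stands at the rear, up to 100 mm. Carries the sleeve.
- lamp_mark (a point): Centre of the dark ring printed on the bench in front of the lamp house (inner radius 80, outer radius 88 mm, flat), 150 mm from the lamp origin along the lamp's -x. The pot starts in it.
- sleeve: The lamp house's leaning white sleeve (56 x 126 mm outside, 115 mm long) with a slot of 36 x 102 mm. Origin at the centre of the slot mouth, 115 mm above the bench; z points out of the slot along the cassette's travel, leaning 35 degrees from vertical to the lamp's -x; y runs along the slot (level), x across it. Nothing of the lamp house stands above the plane of the mouth.
- cassette: Loose flat black filter cassette, 34 x 100 x 120 mm (x, y, z), 0.2 kg, a notch in its +y edge; 34 mm thick everywhere: pinch it across x, the tool leaning with the sleeve. Origin at the centre of its foot, z towards its top. It starts latched in the sleeve, axes parallel to the sleeve's, foot 90 mm below the mouth, 30 mm standing out. A spring under it (6 N, 40 N/m) presses outwards.
- cassette_top (a point): Centre of the cassette's flat top, 120 mm from its foot. Pushed in 8 mm along the sleeve's axis (6 to 10 N; solid stop at 10 mm) the catch lets go for good; when the push is withdrawn the cassette rises until about 60 mm stand out (foot 60 mm below the mouth) and rests there on the spring plate, to be pulled out freely along the sleeve's z.
- pot: Loose covered steel pot, round, radius 61 mm, lid top at 45 mm, about 0.5 kg; an upright black cylindrical knob of diameter 32 mm stands in the middle of the lid from 45 to 90 mm above the bench. Lid and knob are one with the pot. Origin at the centre of its foot. Smooth foot (friction about 0.3); it must stay on the bench.
- pot_knob (a point): Point on the axis of the pot's knob, 70 mm above the pot's foot.
- park_mark: The other dark ring printed on the bench, inner radius 80 mm, outer 88 mm, flat; origin at its centre. To the left or to the right of the lamp house.
- tray: Open aluminium tray, fixed, outside 160 x 180 x 30 mm (x, y, z), walls and floor 5 mm; origin at the centre of its underside. On the side opposite to park_mark.
- bottle: Bystander: amber bottle, radius 30 mm, 150 mm high; origin at the centre of its foot.
- dishes: Bystander: stack of three glass dishes, radius 45 mm, 48 mm high; origin at the centre of the foot.
Things that resemble listed ones, but are neither listed nor needed, are in the scene too. Of the things that look like the pot, the larger one is meant. Leave any blue look-alike of the tray alone.

How it is judged:
By the outcome, as a careful person would: the job done as asked, in the order asked, and still so for the second after the job is handed in, with the robot touching nothing.
It also fails if it takes over 72 s, if anything falls off the work surface, if the arm or the gripper's body presses on something with over 40 N, if the wrist force passes 120 N, or if a joint passes its speed limit or range.

## Working session

There is one attempt and no reset: what is moved stays moved. The work goes in short steps, Python scripts to look and compute and a tool call to move; the robot and the scene stay as the last step left them, time stands still between calls to the robot, and variables do not carry over. Pictures are saved under pics/ and viewed, and the job is handed in when it is done.

Besides the shell and the picture viewer there is one more tool, called after "Emit:" in YAML: its name, and indented under it one key for each argument. carry_out: Moves the arm, as the interface text tells. Its arguments: {"type":"object","properties":{"deltas":{"type":"array"},"grip":{"type":"number"},"force":{"type":"number"}},"required":["deltas"]}

```bash
mkdir -p pics; ls
python3 - <<'E'
from workcell import bot
import cv2
s=bot.read_state();print(s)
for n in["scene","top","wrist"]:
    c=bot.read_camera(n);cv2.imwrite(f"pics/{n}0.png",c["frame"][:,:,::-1])
    print(n,{k:v for k,v in c.items() if k!="frame"})
E
```

```text
pics
{'time': 0.0, 'q': array([ 1.08411812e+00,  2.64812885e-01,  1.60541684e+00,  1.70594851e-05,
        1.27368460e+00, -3.69276885e-02]), 'joint_vel': array([ 0.00104059,  0.00092366, -0.0009646 , -0.00103626, -0.0015134 ,
       -0.00121417]), 'joint_torque': array([ 3.93174778e-04, -5.15101647e+01, -3.67311394e+01, -2.00368372e-04,
        1.27801899e-02, -2.23506180e-05]), 'tool_pos': array([0.29311305, 0.6072063 , 0.22989865]), 'tcp_rot': array([ 2.65988906,  1.66954512, -0.00316994]), 'wrist_force': array([ 0.75595102, -0.73146704, -0.36469957]), 'torque': array([-0.0130001 ,  0.00247731,  0.01608757]), 'width': 0.9996460096062447}
scene {'K': array([[463.47210341,   0.        , 278.20037305],
       [  0.        , 463.47210341, 206.16763791],
       [  0.        ,   0.        ,   1.        ]]), 'xyz': array([1.15328443, 0.40493314, 1.08778602]), 'attitude': array([-1.15915678, -2.44143194,  0.87603573])}
top {'K': array([[390.29121178,   0.        , 283.46005561],
       [  0.        , 390.29121178, 203.49534409],
       [  0.        ,   0.        ,   1.        ]]), 'xyz': array([ 0.36654211, -0.10205587,  1.08341586]), 'attitude': array([-2.15596725,  2.116935  , -0.19266597])}
wrist {'K': array([[325.1922621 ,   0.        , 284.73144673],
       [  0.        , 325.1922621 , 210.16942914],
       [  0.        ,   0.        ,   1.        ]]), 'hand_eye': array([[ 9.99999984e-01,  3.95241989e-05,  1.73709827e-04,
        -7.54204669e-04],
       [-8.59259925e-05,  9.61169845e-01,  2.75957463e-01,
        -6.98672181e-02],
       [-1.56057649e-04, -2.75957474e-01,  9.61169833e-01,
        -1.43043918e-01],
       [ 0.00000000e+00,  0.00000000e+00,  0.00000000e+00,
         1.00000000e+00]])}
```

View pics/scene0.png

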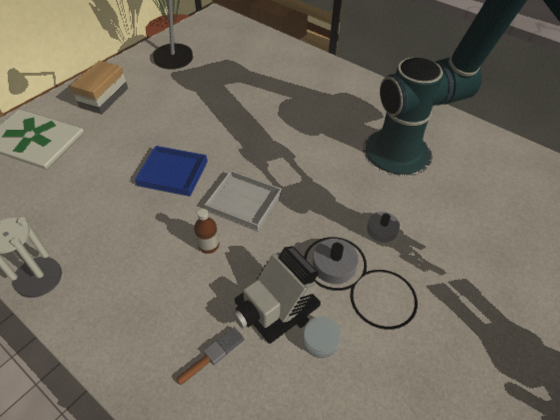

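View pics/top0.png

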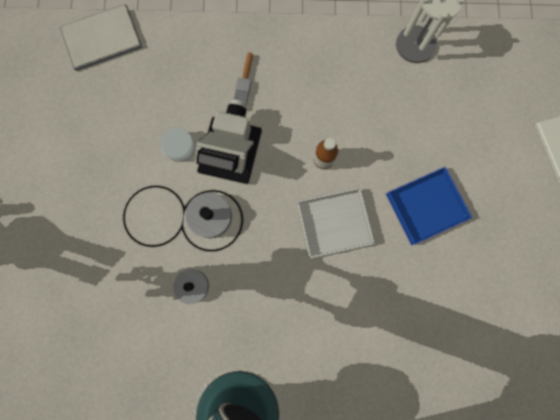

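View pics/wrist0.png

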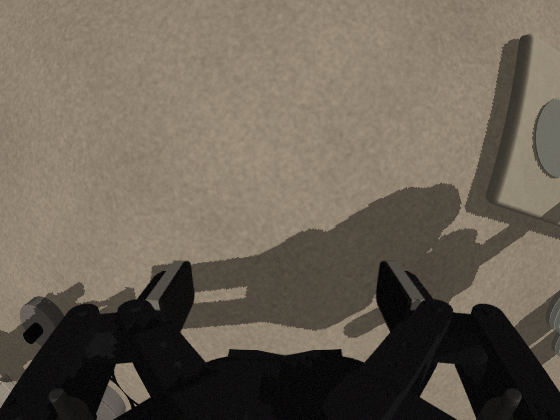

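```bash
cat > h.py <<'E'
import numpy as np, cv2
from scipy.spatial.transform import Rotation as R
def cam(name):
    from workcell import bot
    return bot.read_camera(name)
CAL={'scene':(463.4721,278.20037,206.16764,[1.15328443,0.40493314,1.08778602],[-1.15915678,-2.44143194,0.87603573]),
'top':(390.29121,283.46006,203.49534,[0.36654211,-0.10205587,1.08341586],[-2.15596725,2.116935,-0.19266597])}
def back(n,u,v,z):
    f,cx,cy,p,a=CAL[n];d=R.from_rotvec(a).apply([(u-cx)/f,(v-cy)/f,1]);p=np.array(p)
    return p+d*(z-p[2])/d[2]
def proj(n,P):
    f,cx,cy,p,a=CAL[n];c=R.from_rotvec(a).inv().apply(np.atleast_2d(P)-np.array(p))
    return np.c_[cx+f*c[:,0]/c[:,2],cy+f*c[:,1]/c[:,2]]
def crop(img,x0,y0,x1,y1,k,fn):
    cv2.imwrite(fn,cv2.resize(img[y0:y1,x0:x1],None,fx=k,fy=k,interpolation=cv2.INTER_CUBIC))
E
python3 - <<'E'
from h import *
t=cv2.imread('pics/top0.png');s=cv2.imread('pics/scene0.png')
crop(t,110,100,270,220,5,'pics/c1.png');crop(t,110,170,270,310,5,'pics/c1b.png');crop(t,290,120,390,270,4,'pics/c2.png')
crop(s,220,220,360,360,5,'pics/c3.png')
E
```

```text
(no output)
```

View pics/c1.png

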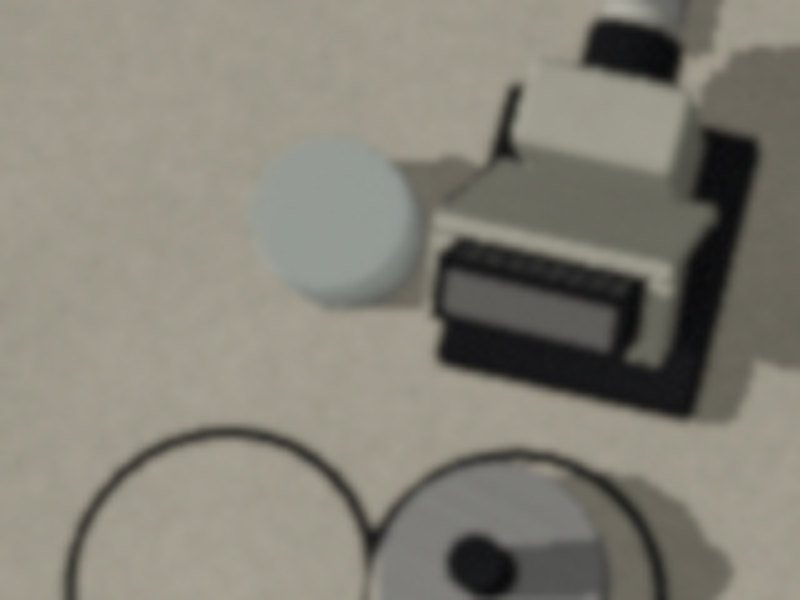

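View pics/c1b.png

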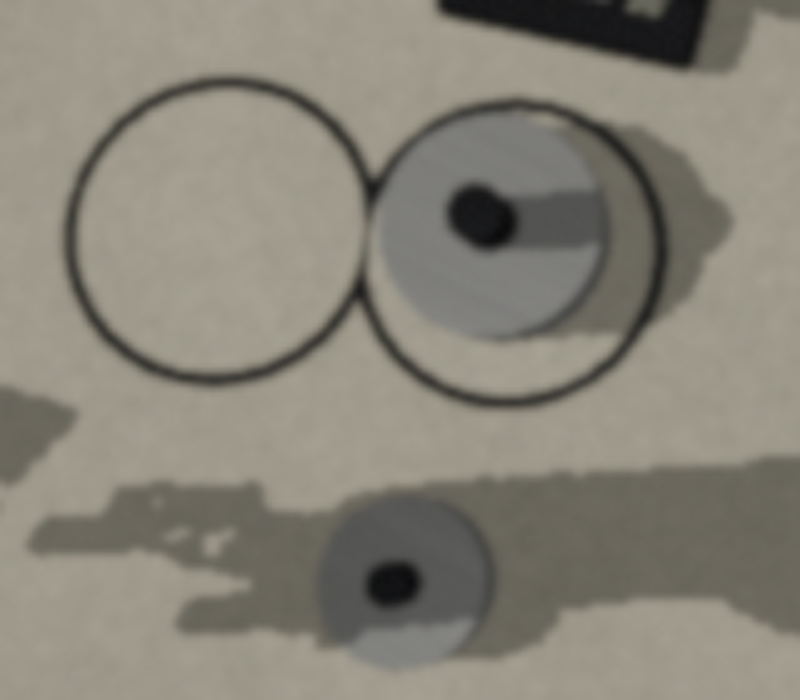

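View pics/c2.png

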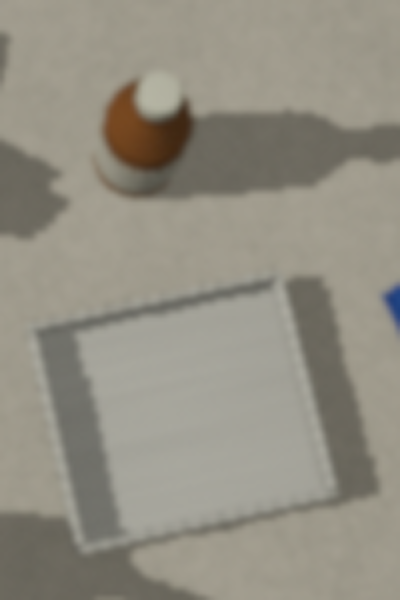

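View pics/c3.png

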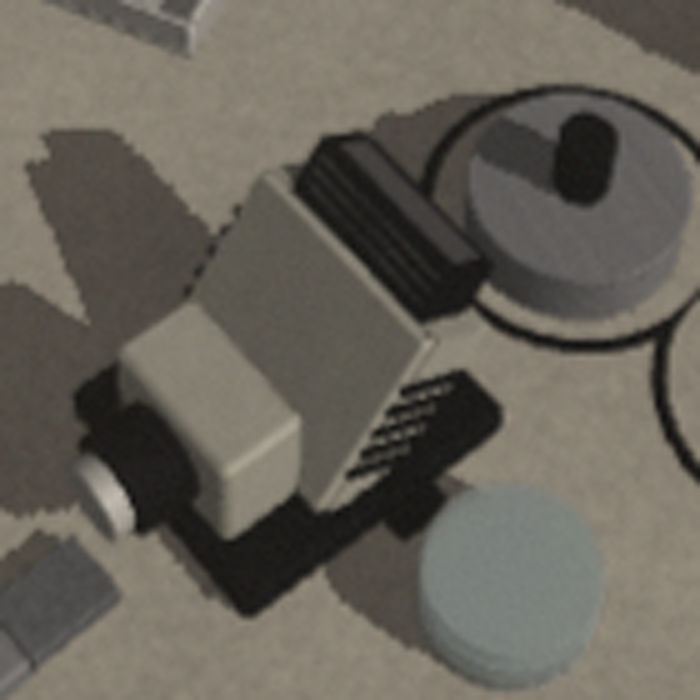

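```bash
cat > fit.py <<'E'
from h import *
from scipy.optimize import least_squares
np.set_printoptions(precision=4,suppress=True)
t=cv2.imread('pics/top0.png');s=cv2.imread('pics/scene0.png')
def c1(x,y):return x/5+110-.4,y/5+100-.4
def c1b(x,y):return x/5+110-.4,y/5+170-.4
def c2(x,y):return x/4+290-.4,y/4+120-.4
def c3(x,y):return x/5+220-.4,y/5+220-.4
# rings by darkness optimisation
from scipy.ndimage import map_coordinates,gaussian_filter
a=np.linspace(0,2*np.pi,200,endpoint=False)
def ring(p0,r=.084):
    g=[('top',gaussian_filter(t.mean(2),1.)),('scene',gaussian_filter(s.mean(2),1.))]
    out=[]
    for n,G in g:
        def f(p):
            P=np.c_[p[0]+r*np.cos(a),p[1]+r*np.sin(a),0*a];q=proj(n,P)
            v=map_coordinates(G,[q[:,1],q[:,0]],order=1);return np.minimum(v,140).mean()
        from scipy.optimize import minimize
        m=minimize(f,p0,method='Nelder-Mead',options=dict(initial_simplex=[p0,p0+[.006,0],p0+[0,.006]]));out.append((m.x,m.fun))
    return out
if __name__=='__main__':
    for nm,px in(('lamp_mark',(212.6,220.3)),('park',(153.8,216))):
        p0=back('top',*px,0)[:2];print(nm,p0,ring(p0))
    # pot: lid disk extents top: x 380..607,y 110..338 ; knob top
    print('pot lid',back('top',*c1b(494,224),.045),'knob top centre',back('top',*c1b(476,210),.09),
      'knob scene top', back('scene',*c3(588,132),.09),'lid scene',back('scene',*c3(582,188),.045))
    # lamp
    obs=[('top',c1(440,362),(-.03,.075,.024)),('top',c1(690,417),(-.03,-.075,.024)),('top',c1(756,143),(.14,-.075,.024)),
         ('scene',c3(500,412),(-.03,.075,.024)),('scene',c3(250,612),(.14,.075,.024))]
    def T(p,l):
        l=np.array(l);c,s_=np.cos(p[2]),np.sin(p[2]);return np.array([p[0]+c*l[0]-s_*l[1],p[1]+s_*l[0]+c*l[1],l[2]])
    f=lambda p:np.concatenate([proj(n,T(p,l))[0]-np.array(q) for n,q,l in obs])
    m=least_squares(f,[.5,0,0]);print('lamp',m.x,m.fun.reshape(-1,2),'mark',T(m.x,(-.15,0,0)))
    # tray rim corners at z=.03
    q=[c2(*x) for x in((36,330),(281,282),(337,494),(84,550))]
    C=np.array([back('top',*x,.03) for x in q]);print('tray',C.mean(0),C,np.linalg.norm(C-np.roll(C,-1,0),axis=1))
    for n,c in(('bottle',(160,95)),):print(n,back('top',*c2(*c),.15))
    print('dish',back('top',*c1(335,215),.048))
    p=m.x
    for n in('top','scene'):
        img={'top':t,'scene':s}[n].copy();K=5 if n=='scene' else 5
        x0,y0=(110,100) if n=='top' else (220,220)
        big=cv2.resize(img[y0:y0+140,x0:x0+160],None,fx=5,fy=5,interpolation=cv2.INTER_CUBIC)
        sl=np.radians(35);
        def L(x,y,z): # sleeve coords -> lamp
            zx,zz=-np.sin(sl),np.cos(sl);xx,xz=np.cos(sl),np.sin(sl)
            return T(p,(x*xx+z*zx,y,.115+x*xz+z*zz))
        for quad,col in(([(-.017,-.05,.03),(.017,-.05,.03),(.017,.05,.03),(-.017,.05,.03)],(0,0,255)),([(-.028,-.063,0),(.028,-.063,0),(.028,.063,0),(-.028,.063,0)],(0,255,0))):
            Q=(proj(n,[L(*k) for k in quad])-[x0,y0]+.4)*5
            cv2.polylines(big,[Q.astype(int)],True,col,1)
        Q=(proj(n,[T(p,k) for k in((-.03,-.075,.024),(.14,-.075,.024),(.14,.075,.024),(-.03,.075,.024))])-[x0,y0]+.4)*5
        cv2.polylines(big,[Q.astype(int)],True,(255,255,0),1)
        cv2.imwrite(f'pics/o_{n}.png',big[:600])
E
python3 fit.py
```

```text
lamp_mark [0.5019 0.0863] [(array([0.5029, 0.089 ]), np.float64(80.70482283779843)), (array([0.5037, 0.0908]), np.float64(53.93322954841313))]
park [0.5109 0.2507] [(array([0.5126, 0.2507]), np.float64(88.53262287928428)), (array([0.513 , 0.2528]), np.float64(52.67958916968068))]
pot lid [0.512  0.0905 0.045 ] knob top centre [0.5127 0.0917 0.09  ] knob scene top [0.5115 0.0941 0.09  ] lid scene [0.5148 0.0983 0.045 ]
lamp [ 0.6497  0.0574 -0.2015] [[-2.2859 -0.6659]
 [ 0.1159 -0.1292]
 [ 0.7823 -2.1555]
 [ 1.2533 -1.5671]
 [-0.6967 -1.4058]] mark [0.5028 0.0874 0.    ]
tray [ 0.4976 -0.2535  0.03  ] [[ 0.5528 -0.1518  0.03  ]
 [ 0.5897 -0.3206  0.03  ]
 [ 0.4443 -0.3561  0.03  ]
 [ 0.4039 -0.1855  0.03  ]] [0.1728 0.1496 0.1753 0.1527]
bottle [ 0.6819 -0.2219  0.15  ]
dish [0.7097 0.1874 0.048 ]
```

View pics/o_top.png

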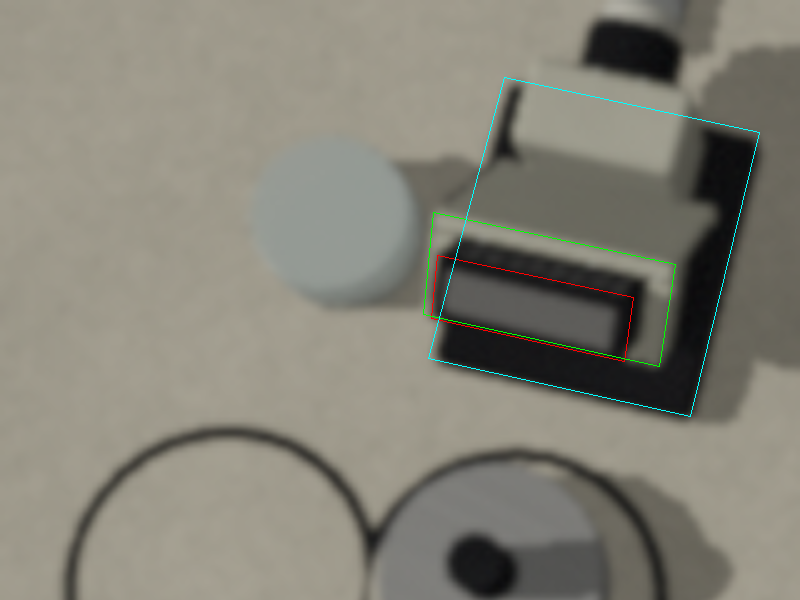

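View pics/o_scene.png

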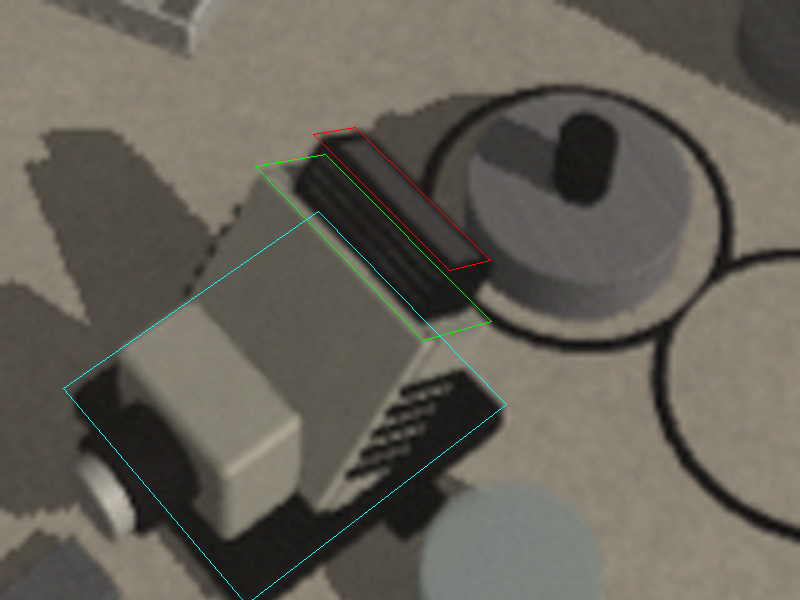

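```bash
cat > plan.py <<'E'
from h import *
import json,sys
from workcell import bot
np.set_printoptions(precision=4,suppress=True)
LAMP=np.array([.650,.0585]);YAW=-.2015
def down(yaw): # tool x along yaw, z down
    x=np.array([np.cos(yaw),np.sin(yaw),0]);z=np.array([0,0,-1.]);return R.from_matrix(np.c_[x,np.cross(z,x),z])
def lean(yaw,a): # tool z forward-down: leaning angle a from vertical, -sleeve z
    h=np.array([np.cos(yaw),np.sin(yaw),0]);u=np.array([0,0,1.])
    z=np.sin(a)*h-np.cos(a)*u;x=np.cos(a)*h+np.sin(a)*u
    return R.from_matrix(np.c_[x,np.cross(z,x),z])
def plan(p1,r1,n,p0=None,r0=None,dig=4):
    s=bot.read_state()
    if p0 is None:p0,r0=s['tool_pos'],R.from_rotvec(s['tcp_rot'])
    p1=np.array(p1);rows=[];p=np.array(p0);r=r0
    tot=(r0.inv()*r1).as_rotvec()
    for i in range(n):
        tp=p0+(p1-p0)*(i+1)/n;tr=r0*R.from_rotvec(tot*(i+1)/n)
        d=np.round(r.inv().apply(tp-p),dig);w=np.round((r.inv()*tr).as_rotvec(),3)
        rows.append({"delta_pos":[float(v)+0. for v in d],"dr":[float(v)+0. for v in w]})
        p=p+r.apply(d);r=r*R.from_rotvec(w)
    for k in range(0,n,10):print(json.dumps(rows[k:k+10]))
    print('end',p,'err',p-p1,(r.inv()*r1).magnitude())
    return p,r
def st():
    s=bot.read_state();M=R.from_rotvec(s['tcp_rot']).as_matrix()
    print('t',round(s['time'],3),'p',s['tool_pos'],'x',M[:,0],'z',M[:,2],'F',s['wrist_force'],'w',round(s['width'],3))
E
python3 -c "
from plan import *
plan([.512,.093,.16],down(YAW),14)"
```

```text
[{"delta_pos": [-0.0263, 0.03, 0.0051], "dr": [0.0, 0.0, 0.094]}, {"delta_pos": [-0.0233, 0.0324, 0.005], "dr": [0.0, 0.0, 0.095]}, {"delta_pos": [-0.0202, 0.0345, 0.0051], "dr": [0.0, 0.0, 0.094]}, {"delta_pos": [-0.0168, 0.0362, 0.005], "dr": [0.0, 0.0, 0.095]}, {"delta_pos": [-0.0134, 0.0376, 0.0051], "dr": [0.0, 0.0, 0.094]}, {"delta_pos": [-0.0097, 0.0387, 0.0051], "dr": [0.001, 0.001, 0.095]}, {"delta_pos": [-0.0061, 0.0395, 0.005], "dr": [0.0, 0.0, 0.094]}, {"delta_pos": [-0.0023, 0.0398, 0.005], "dr": [0.0, 0.0, 0.095]}, {"delta_pos": [0.0015, 0.0399, 0.005], "dr": [0.0, 0.0, 0.094]}, {"delta_pos": [0.0053, 0.0396, 0.005], "dr": [0.0, 0.0, 0.095]}]
[{"delta_pos": [0.0089, 0.0389, 0.005], "dr": [0.0, 0.0, 0.094]}, {"delta_pos": [0.0126, 0.0379, 0.005], "dr": [0.0, 0.0, 0.095]}, {"delta_pos": [0.0161, 0.0365, 0.005], "dr": [0.0, 0.0, 0.094]}, {"delta_pos": [0.0195, 0.0349, 0.0051], "dr": [0.0, 0.001, 0.094]}]
end [0.512 0.093 0.16 ] err [ 0. -0. -0.] 0.0007120005735163789
```

Emit:
carry_out:
  deltas:
    - {"delta_pos": [-0.026, 0.03, 0.005], "dr": [0, 0, 0.094]}
    - {"delta_pos": [-0.023, 0.032, 0.005], "dr": [0, 0, 0.095]}
    - {"delta_pos": [-0.02, 0.0345, 0.005], "dr": [0, 0, 0.094]}
    - {"delta_pos": [-0.017, 0.036, 0.005], "dr": [0, 0, 0.095]}
    - {"delta_pos": [-0.0135, 0.0375, 0.005], "dr": [0, 0, 0.094]}
    - {"delta_pos": [-0.0095, 0.0385, 0.005], "dr": [0.001, 0.001, 0.095]}
    - {"delta_pos": [-0.006, 0.0395, 0.005], "dr": [0, 0, 0.094]}
    - {"delta_pos": [-0.0025, 0.04, 0.005], "dr": [0, 0, 0.095]}
    - {"delta_pos": [0.0015, 0.04, 0.005], "dr": [0, 0, 0.094]}
    - {"delta_pos": [0.0055, 0.0395, 0.005], "dr": [0, 0, 0.095]}
  grip: 1

```text
time: 1.4
tool_pos: [0.4498, 0.2402, 0.1807]
tcp_rot: [-3.129, -0.271, -0.0]
wrist_force: [1.2, 0.6, -0.1]
width: 1.003
```

Emit:
carry_out:
  deltas:
    - {"delta_pos": [0.009, 0.039, 0.005], "dr": [0, 0, 0.094]}
    - {"delta_pos": [0.0125, 0.038, 0.005], "dr": [0, 0, 0.095]}
    - {"delta_pos": [0.016, 0.0365, 0.005], "dr": [0, 0, 0.094]}
    - {"delta_pos": [0.0195, 0.035, 0.005], "dr": [0, 0.001, 0.094]}
    - {"delta_pos": [0, 0, 0], "dr": [0, 0, 0]}

```text
time: 2.02
tool_pos: [0.5124, 0.0922, 0.1602]
tcp_rot: [-3.125, 0.321, -0.0]
wrist_force: [-0.7, 0.4, -0.1]
width: 1.001
```

```bash
python3 -c "
from plan import *
st()
c=bot.read_camera('wrist');cv2.imwrite('pics/w1.png',c['frame'][:,:,::-1])"
```

```text
t 2.025 p [0.5124 0.0922 0.1602] x [ 0.9791 -0.2032  0.0001] z [ 0.0002  0.0006 -1.    ] F [-0.6639  0.3967 -0.1255] w 1.001
```

View pics/w1.png

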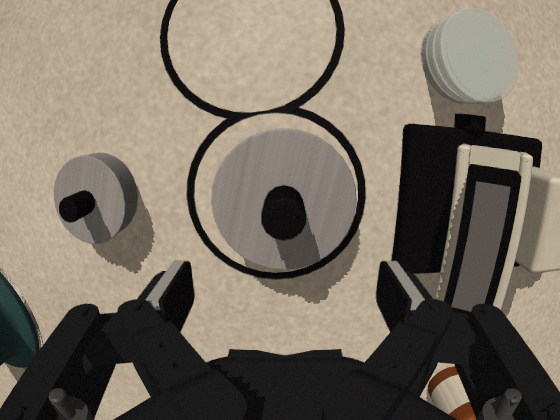

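```bash
cat >> h.py <<'E'
HE=np.array([[9.99999984e-01,3.95241989e-05,1.73709827e-04,-7.54204669e-04],[-8.59259925e-05,9.61169845e-01,2.75957463e-01,-6.98672181e-02],[-1.56057649e-04,-2.75957474e-01,9.61169833e-01,-1.43043918e-01],[0,0,0,1]])
WF,WX,WY=325.1922621,284.73144673,210.16942914
def wray(u,v,p,r):
    x,y=(u-WX),(v-WY);q=np.hypot(x,y);th=q/WF;q=max(q,1e-9)
    d=np.array([np.sin(th)*x/q,np.sin(th)*y/q,np.cos(th)])
    return np.array(p)+r.apply(HE[:3,3]),r.apply(HE[:3,:3]@d)
def wback(u,v,z,p,r):
    o,d=wray(u,v,p,r);return o+d*(z-o[2])/d[2]
def wproj(P,p,r):
    c=(r.inv().apply(np.atleast_2d(P)-np.array(p))-HE[:3,3])@HE[:3,:3]
    th=np.arctan2(np.hypot(c[:,0],c[:,1]),c[:,2]);ph=np.arctan2(c[:,1],c[:,0])
    return np.c_[WX+WF*th*np.cos(ph),WY+WF*th*np.sin(ph)]
E
python3 - <<'E'
from plan import *
s=bot.read_state();p,r=s['tool_pos'],R.from_rotvec(s['tcp_rot'])
im=cv2.imread('pics/w1.png')
print('knob',wback(284.5,221,.09,p,r),'lid',wback(285,198,.045,p,r))
pts=lambda c,rad,z:np.c_[c[0]+rad*np.cos(np.linspace(0,6.283,60)),c[1]+rad*np.sin(np.linspace(0,6.283,60)),np.full(60,z)]
for c,rad,z,col in(((.512,.093),.016,.09,(0,0,255)),((.512,.093),.061,.045,(0,0,255)),((.5128,.2515),.084,0,(0,255,0)),((.5033,.0898),.084,0,(0,255,0))):
    cv2.polylines(im,[wproj(pts(c,rad,z),p,r).astype(int)],True,col,1)
Rs=lean(YAW,np.radians(35));xs=Rs.apply([1,0,0]);zs=-Rs.apply([0,0,1]);ys=np.cross(zs,xs);O=np.r_[LAMP,.115]
for h,a,b,col in((.03,.017,.05,(0,0,255)),(0,.028,.063,(0,255,0))):
    Q=np.array([O+zs*h+xs*i*a+ys*j*b for i,j in((1,1),(1,-1),(-1,-1),(-1,1))]);print(Q)
    cv2.polylines(im,[wproj(Q,p,r).astype(int)],True,col,1)
cv2.imwrite('pics/w1o.png',im);crop(im,380,100,560,330,3,'pics/w1c.png')
E
```

```text
knob [0.5113 0.0945 0.09  ] lid [0.5128 0.0996 0.045 ]
[[0.6568 0.1081 0.1493]
 [0.6368 0.0102 0.1493]
 [0.6095 0.0157 0.1298]
 [0.6295 0.1137 0.1298]]
[[ 0.6851  0.1156  0.1311]
 [ 0.6599 -0.0078  0.1311]
 [ 0.6149  0.0014  0.0989]
 [ 0.6401  0.1248  0.0989]]
```

View pics/w1o.png

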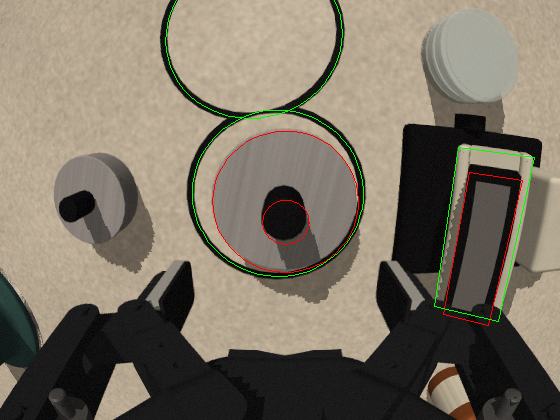

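View pics/w1c.png

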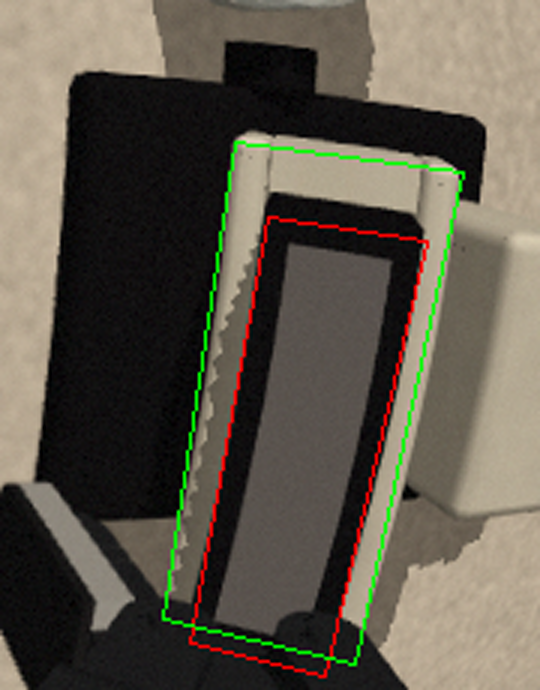

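Emit:
carry_out:
  deltas:
    - {"delta_pos": [-0.0005, -0.002, 0.03], "dr": [0, 0, 0]}
    - {"delta_pos": [0, 0, 0.035], "dr": [0, 0, 0]}
    - {"delta_pos": [0, 0, 0.027], "dr": [0, 0, 0]}
    - {"delta_pos": [0, 0, 0.012], "dr": [0, 0, 0]}
    - {"delta_pos": [0, 0, 0], "dr": [0, 0, 0]}

```text
time: 2.7
tool_pos: [0.5114, 0.0971, 0.0564]
tcp_rot: [-3.125, 0.313, 0.001]
wrist_force: [-0.5, -0.7, 0.0]
width: 0.998
```

Emit:
carry_out:
  deltas:
    - {"delta_pos": [0, 0, 0], "dr": [0, 0, 0]}
    - {"delta_pos": [0, 0, 0], "dr": [0, 0, 0]}
    - {"delta_pos": [0, 0, 0], "dr": [0, 0, 0]}
    - {"delta_pos": [0, 0, 0], "dr": [0, 0, 0]}
    - {"delta_pos": [0, 0, 0], "dr": [0, 0, 0]}
    - {"delta_pos": [0, 0, 0], "dr": [0, 0, 0]}
  grip: 0
  force: 40

```text
time: 3.45
tool_pos: [0.5127, 0.0966, 0.058]
tcp_rot: [-3.124, 0.315, -0.003]
wrist_force: [-1.1, 0.1, 5.2]
width: 0.361
```

Run:
```python
from plan import *
st();bot.read_camera('top');st();c=bot.read_camera('wrist');st()
cv2.imwrite('pics/w2.png',c['frame'][:,:,::-1])
```

```text
t 3.45 p [0.5127 0.0966 0.058 ] x [ 0.9798 -0.1999  0.0019] z [ 0.0022  0.0016 -1.    ] F [-1.1158  0.0606  5.2408] w 0.361
t 3.5 p [0.5127 0.0966 0.058 ] x [ 0.9798 -0.1999  0.0018] z [ 0.0021  0.0016 -1.    ] F [-1.6237  0.8624  5.1643] w 0.364
t 3.55 p [0.5127 0.0966 0.058 ] x [ 0.9798 -0.1998  0.0018] z [ 0.0021  0.0016 -1.    ] F [-2.3498  0.9495  5.4094] w 0.364
```

View pics/w2.png

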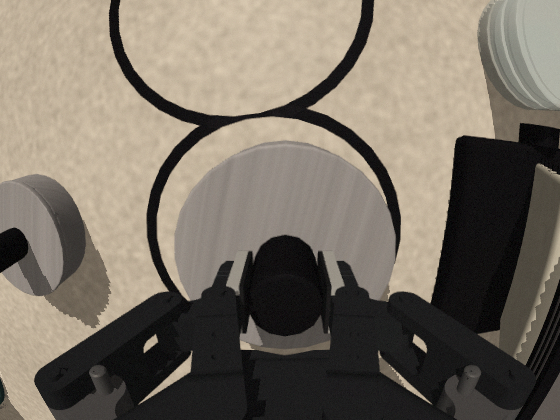

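Emit:
carry_out:
  deltas:
    - {"delta_pos": [-0.0016, -0.008, 0], "dr": [0, 0, 0]}
    - {"delta_pos": [-0.0033, -0.016, 0], "dr": [0, 0, 0]}
    - {"delta_pos": [-0.0045, -0.022, 0], "dr": [0, 0, 0]}
    - {"delta_pos": [-0.0045, -0.022, 0], "dr": [0, 0, 0]}
    - {"delta_pos": [-0.0045, -0.022, 0], "dr": [0, 0, 0]}
    - {"delta_pos": [-0.0045, -0.022, 0], "dr": [0, 0, 0]}
    - {"delta_pos": [-0.0045, -0.022, 0], "dr": [0, 0, 0]}
    - {"delta_pos": [-0.0025, -0.012, 0], "dr": [0, 0, 0]}
    - {"delta_pos": [-0.0016, -0.008, 0], "dr": [0, 0, 0]}
    - {"delta_pos": [0, 0, 0], "dr": [0, 0, 0]}

```text
time: 4.8
tool_pos: [0.5128, 0.2542, 0.058]
tcp_rot: [-3.124, 0.314, -0.004]
wrist_force: [0.5, -0.2, 5.0]
width: 0.364
```

Run:
```python
from plan import *
c=bot.read_camera('top');st();
crop(c['frame'][:,:,::-1],110,160,260,280,5,'pics/t2.png')
c=bot.read_camera('wrist')
cv2.imwrite('pics/w3.png',c['frame'][:,:,::-1])
```

```text
t 4.85 p [0.5129 0.2542 0.058 ] x [ 0.9799 -0.1993  0.0023] z [ 0.0028  0.0022 -1.    ] F [ 0.0291 -1.089   5.5877] w 0.361
```

View pics/t2.png

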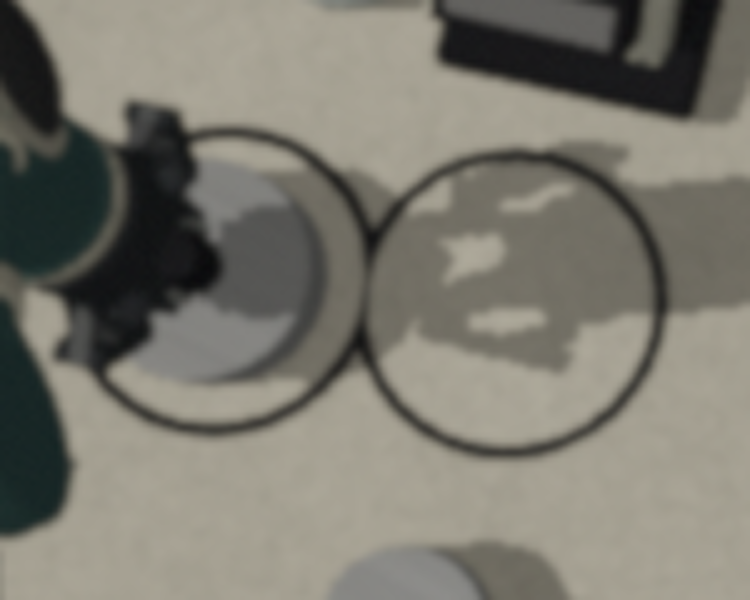

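View pics/w3.png

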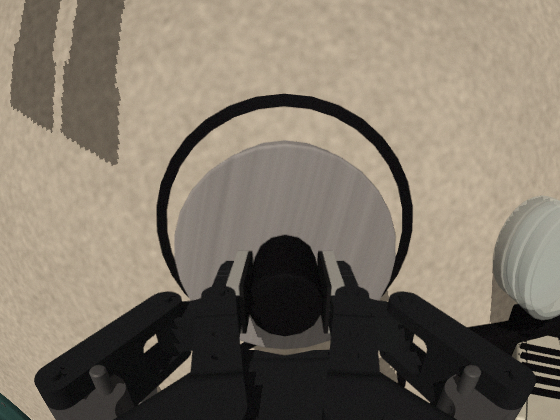

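Emit:
carry_out:
  deltas:
    - {"delta_pos": [0, 0, 0], "dr": [0, 0, 0]}
    - {"delta_pos": [0, 0, 0], "dr": [0, 0, 0]}
    - {"delta_pos": [0, 0, 0], "dr": [0, 0, 0]}
    - {"delta_pos": [0, 0, 0], "dr": [0, 0, 0]}
    - {"delta_pos": [0, 0, -0.015], "dr": [0, 0, 0]}
    - {"delta_pos": [0, 0, -0.04], "dr": [0, 0, 0]}
    - {"delta_pos": [0, 0, -0.05], "dr": [0, 0, 0]}
    - {"delta_pos": [0, 0, -0.05], "dr": [0, 0, 0]}
    - {"delta_pos": [0, 0, -0.03], "dr": [0, 0, 0]}
    - {"delta_pos": [0, 0, 0], "dr": [0, 0, 0]}
  grip: 1

```text
time: 6.15
tool_pos: [0.5141, 0.2545, 0.2472]
tcp_rot: [-3.12, 0.315, -0.013]
wrist_force: [0.2, 0.4, -0.9]
width: 0.997
```

Run:
```python
from plan import *
st();s=bot.read_state();p,r=s['tool_pos'],R.from_rotvec(s['tcp_rot'])
c=bot.read_camera('wrist')
im=c['frame'][:,:,::-1].copy()
pts=lambda c,rad,z:np.c_[c[0]+rad*np.cos(np.linspace(0,6.283,60)),c[1]+rad*np.sin(np.linspace(0,6.283,60)),np.full(60,z)]
for c,rad,z,col in(((.5128,.2515),.061,.045,(0,0,255)),((.5128,.2515),.061,.0,(255,0,0)),((.5128,.2515),.080,0,(0,255,0))):
    cv2.polylines(im,[wproj(pts(c,rad,z),p,r).astype(int)],True,col,1)
cv2.imwrite('pics/w4.png',im)
```

```text
t 6.15 p [0.5141 0.2545 0.2472] x [ 0.9798 -0.1996  0.008 ] z [ 0.0091  0.0047 -0.9999] F [ 0.1632  0.3922 -0.8762] w 0.997
```

View pics/w4.png

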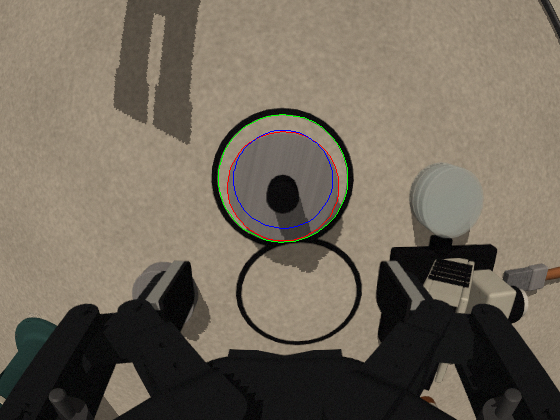

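```bash
cat >> plan.py <<'E'
RS=lean(YAW,np.radians(35));zs=-RS.apply([0,0,1]);xs=RS.apply([1,0,0]);O=np.r_[LAMP,.115]
E
python3 -c "
from plan import *
plan(O+zs*.08,RS,9)"
```

```text
[{"delta_pos": [0.0141, 0.0183, 0.0071], "dr": [0.0, 0.067, 0.0]}, {"delta_pos": [0.0137, 0.0182, 0.008], "dr": [-0.001, 0.068, 0.0]}, {"delta_pos": [0.0131, 0.0183, 0.009], "dr": [0.0, 0.067, 0.0]}, {"delta_pos": [0.0124, 0.0182, 0.0098], "dr": [-0.001, 0.068, 0.0]}, {"delta_pos": [0.0117, 0.0182, 0.0106], "dr": [0.0, 0.067, 0.0]}, {"delta_pos": [0.011, 0.0183, 0.0114], "dr": [-0.001, 0.067, 0.0]}, {"delta_pos": [0.0102, 0.0182, 0.0122], "dr": [0.0, 0.068, 0.0]}, {"delta_pos": [0.0094, 0.0182, 0.0128], "dr": [0.0, 0.067, -0.001]}, {"delta_pos": [0.0085, 0.0183, 0.0134], "dr": [-0.001, 0.067, 0.0]}]
end [0.6051 0.0676 0.1806] err [ 0. -0.  0.] 0.0006093298494926545
```

Emit:
carry_out:
  deltas:
    - {"delta_pos": [0.014, 0.0183, 0.007], "dr": [0, 0.067, 0]}
    - {"delta_pos": [0.0137, 0.0183, 0.008], "dr": [-0.001, 0.068, 0]}
    - {"delta_pos": [0.013, 0.0183, 0.009], "dr": [0, 0.067, 0]}
    - {"delta_pos": [0.0125, 0.0183, 0.01], "dr": [-0.001, 0.068, 0]}
    - {"delta_pos": [0.0117, 0.0183, 0.0105], "dr": [0, 0.067, 0]}
    - {"delta_pos": [0.011, 0.0183, 0.0115], "dr": [-0.001, 0.067, 0]}
    - {"delta_pos": [0.0102, 0.0183, 0.012], "dr": [0, 0.068, 0]}
    - {"delta_pos": [0.0094, 0.0183, 0.013], "dr": [0, 0.067, -0.001]}
    - {"delta_pos": [0.0085, 0.0183, 0.0135], "dr": [-0.001, 0.067, 0]}
    - {"delta_pos": [0, 0, 0], "dr": [0, 0, 0]}
  grip: 0

```text
time: 7.45
tool_pos: [0.6005, 0.0651, 0.1735]
tcp_rot: [2.926, -0.295, 0.904]
wrist_force: [0.1, -0.4, -0.6]
width: 0.002
```

```bash
cat > ov.py <<'E'
from plan import *
def sl(x,y,z):return O+xs*x+np.cross(zs,xs)*y+zs*z
def overlay(fn,top=.03,k=None):
    s=bot.read_state();p,r=s['tool_pos'],R.from_rotvec(s['tcp_rot'])
    im=bot.read_camera('wrist')['frame'][:,:,::-1].copy();cv2.imwrite(fn.replace('.png','_raw.png'),im)
    for h,a,b,col in((top,.017,.05,(0,0,255)),(0,.028,.063,(0,255,0))):
        Q=np.array([sl(i*a,j*b,h) for i,j in((1,1),(1,-1),(-1,-1),(-1,1))])
        cv2.polylines(im,[wproj(Q,p,r).astype(int)],True,col,1)
    cv2.imwrite(fn,im)
    d=RS.inv().apply(p-O);print('tcp in sleeve x,y,z',d[0],-d[1],-d[2],'roterr',(RS.inv()*r).as_rotvec())
E
python3 -c "
from ov import *
st();overlay('pics/w5.png')"
```

```text
t 7.45 p [0.6005 0.0651 0.1735] x [ 0.8091 -0.1631  0.5647] z [ 0.5521 -0.1184 -0.8253] F [ 0.1107 -0.3803 -0.6073] w 0.002
tcp in sleeve x,y,z -0.007268641212367781 -0.0034700815732158995 0.0764454755065937 roterr [-0.0055 -0.0108 -0.0022]
```

View pics/w5.png

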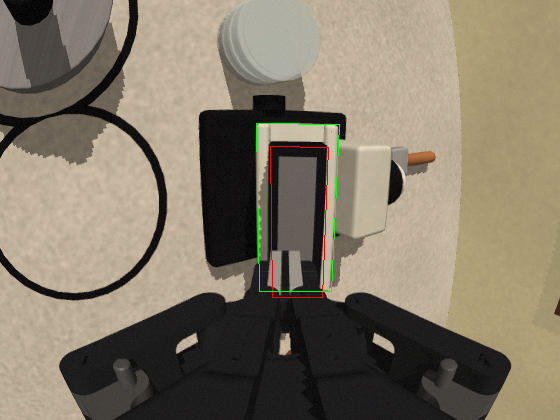

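```bash
python3 -c "
from ov import *
st();print(bot.read_state()['q'],bot.read_state()['joint_vel'])
plan(O+zs*.045,RS,3)"
```

```text
t 7.5 p [0.6018 0.0659 0.1752] x [ 0.8078 -0.1632  0.5664] z [ 0.5541 -0.1173 -0.8241] F [ 0.9453  0.1699 -0.1319] w -0.001
[ 0.1963 -0.1154  2.2393 -0.4807  0.5035  0.7604] [ 0.0131 -0.0066 -0.0455  0.0076 -0.0016 -0.0017]
[{"delta_pos": [0.0019, -0.0008, 0.0107], "dr": [0.001, 0.003, 0.001]}, {"delta_pos": [0.0018, -0.0008, 0.0108], "dr": [0.002, 0.003, 0.0]}, {"delta_pos": [0.0019, -0.0008, 0.0107], "dr": [0.001, 0.003, 0.001]}]
end [0.6247 0.0636 0.1519] err [ 0. -0.  0.] 0.0003036872998620094
```

Emit:
carry_out:
  deltas:
    - {"delta_pos": [0, 0, 0.01], "dr": [0, 0, 0]}
    - {"delta_pos": [0, 0, 0.01], "dr": [0, 0, 0]}
    - {"delta_pos": [0, 0, 0.01], "dr": [0, 0, 0]}
    - {"delta_pos": [0, 0, 0], "dr": [0, 0, 0]}
    - {"delta_pos": [0, 0, 0], "dr": [0, 0, 0]}
    - {"delta_pos": [0, 0, 0], "dr": [0, 0, 0]}
    - {"delta_pos": [0, 0, 0], "dr": [0, 0, 0]}

```text
time: 8.38
tool_pos: [0.6207, 0.0632, 0.1538]
tcp_rot: [2.925, -0.294, 0.917]
wrist_force: [0.3, 0.7, 0.7]
width: 0.001
```

```bash
python3 -c "
from ov import *
st();overlay('pics/w6.png');plan(O+zs*.04,RS,1)"
```

```text
t 8.375 p [0.6207 0.0632 0.1538] x [ 0.8047 -0.1628  0.5709] z [ 0.559  -0.1161 -0.821 ] F [0.271  0.7068 0.677 ] w 0.001
tcp in sleeve x,y,z -0.002062956520277089 -0.0012642731772106678 0.048769363192758826 roterr [-0.0019 -0.0033 -0.0016]
[{"delta_pos": [0.0021, -0.0013, 0.0088], "dr": [0.002, 0.003, 0.002]}]
end [0.6275 0.0631 0.1477] err [ 0. -0. -0.] 0.0005365667022738115
```

View pics/w6.png

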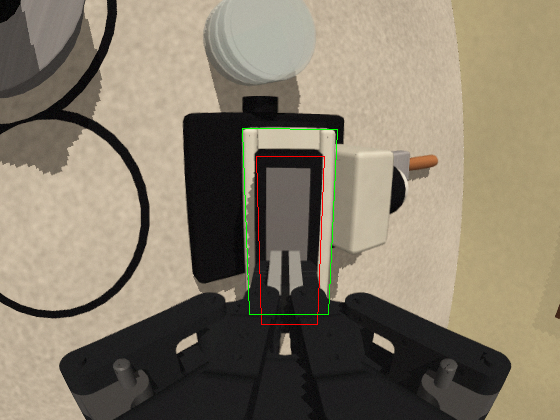

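Emit:
carry_out:
  deltas:
    - {"delta_pos": [0, 0, 0.006], "dr": [0, 0, 0]}
    - {"delta_pos": [0, 0, 0.006], "dr": [0, 0, 0]}
    - {"delta_pos": [0, 0, 0.004], "dr": [0, 0, 0]}
    - {"delta_pos": [0, 0, 0.004], "dr": [0, 0, 0]}
    - {"delta_pos": [0, 0, 0.004], "dr": [0, 0, 0]}
    - {"delta_pos": [0, 0, 0.003], "dr": [0, 0, 0]}
    - {"delta_pos": [0, 0, 0], "dr": [0, 0, 0]}
    - {"delta_pos": [0, 0, 0], "dr": [0, 0, 0]}

```text
time: 9.43
tool_pos: [0.6357, 0.0597, 0.1314]
tcp_rot: [2.924, -0.294, 0.915]
wrist_force: [-5.0, -1.5, 5.3]
width: -0.0
```

```bash
python3 -c "
from ov import *
st();overlay('pics/w7.png',.022);print('axial F',bot.read_state()['wrist_force']@zs)"
```

```text
t 9.425 p [0.6357 0.0597 0.1314] x [ 0.805  -0.1628  0.5705] z [ 0.5584 -0.1168 -0.8213] F [-4.9808 -1.4879  5.2798] w -0.0
tcp in sleeve x,y,z -0.0023211936869268774 -0.0016457296655106811 0.021601381808898323 roterr [-0.0027 -0.0038 -0.0016]
axial F 6.665404627631202
```

Emit:
carry_out:
  deltas:
    - {"delta_pos": [0, 0, 0.002], "dr": [0, 0, 0]}
    - {"delta_pos": [0, 0, 0], "dr": [0, 0, 0]}
    - {"delta_pos": [0, 0, 0], "dr": [0, 0, 0]}

```text
time: 9.85
tool_pos: [0.6372, 0.0595, 0.1317]
tcp_rot: [2.923, -0.295, 0.918]
wrist_force: [-14.4, -0.3, 16.2]
width: 0.005
```

```bash
python3 -c "
from ov import *
st();overlay('pics/w7.png',.022);print('axial F',bot.read_state()['wrist_force']@zs)"
```

```text
t 9.85 p [0.6372 0.0595 0.1317] x [ 0.8038 -0.1628  0.5722] z [ 0.56   -0.1173 -0.8201] F [-14.4388  -0.258   16.168 ] w 0.005
tcp in sleeve x,y,z -0.0008506815029695118 -0.001613694377559833 0.02096062412482922 roterr [-0.0028 -0.0017 -0.0013]
axial F 22.682647285679508
```

Emit:
carry_out:
  deltas:
    - {"delta_pos": [0, 0, -0.008], "dr": [0, 0, 0]}
    - {"delta_pos": [0, 0, -0.01], "dr": [0, 0, 0]}
    - {"delta_pos": [0, 0, -0.012], "dr": [0, 0, 0]}
    - {"delta_pos": [0, 0, -0.015], "dr": [0, 0, 0]}
    - {"delta_pos": [0, 0, -0.02], "dr": [0, 0, 0]}
    - {"delta_pos": [0, 0, -0.025], "dr": [0, 0, 0]}
    - {"delta_pos": [0, 0, 0], "dr": [0, 0, 0]}
    - {"delta_pos": [0, 0, 0], "dr": [0, 0, 0]}
    - {"delta_pos": [0, 0, 0], "dr": [0, 0, 0]}

```text
time: 11.02
tool_pos: [0.5862, 0.0701, 0.2023]
tcp_rot: [2.925, -0.294, 0.913]
wrist_force: [-0.6, -0.3, -0.4]
width: -0.002
```

```bash
python3 -c "
from ov import *
st();overlay('pics/w8.png',.06)"
```

```text
t 11.025 p [0.5862 0.0701 0.2023] x [ 0.806  -0.1627  0.5691] z [ 0.5571 -0.1166 -0.8222] F [-0.6233 -0.3064 -0.3783] w -0.002
tcp in sleeve x,y,z -0.00304624698580052 -0.0014408031763352442 0.1087151972832856 roterr [-0.0027 -0.0054 -0.002 ]
```

View pics/w8.png

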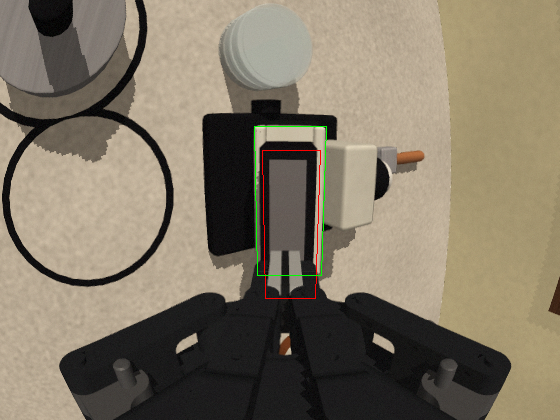

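```bash
python3 -c "
from ov import *
crop(cv2.imread('pics/w8.png'),230,110,350,310,4,'pics/w8c.png')
c=bot.read_camera('scene');crop(c['frame'][:,:,::-1],220,200,380,320,5,'pics/s8.png')"
```

```text
(no output)
```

View pics/w8c.png

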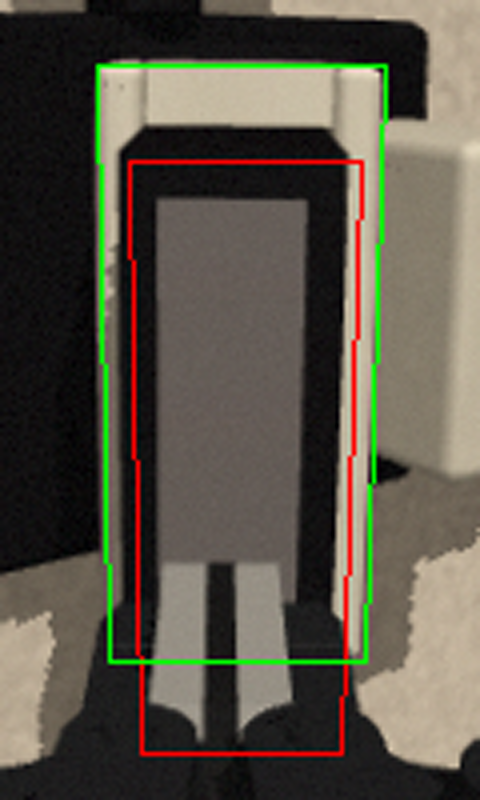

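View pics/s8.png

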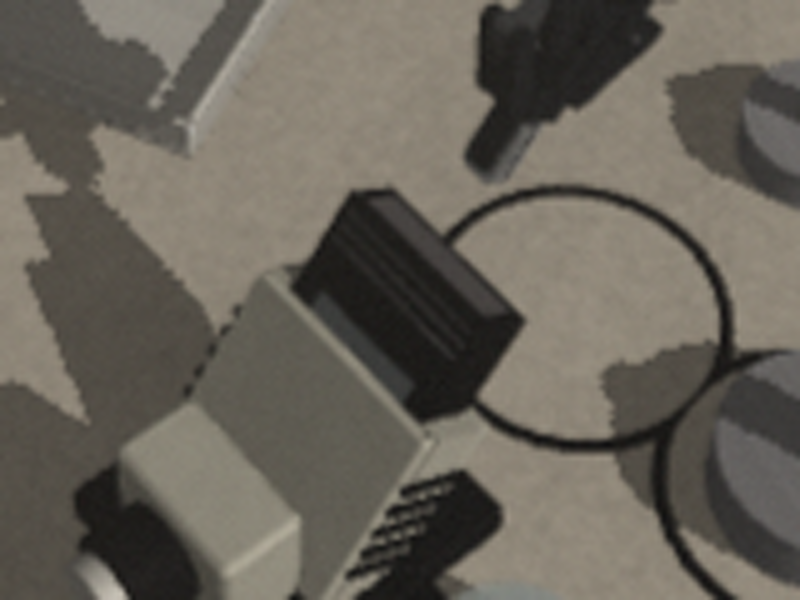

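Emit:
carry_out:
  deltas:
    - {"delta_pos": [0.001, 0, 0], "dr": [0, 0.003, 0]}
    - {"delta_pos": [0.001, 0, 0], "dr": [0, 0.002, 0.001]}
    - {"delta_pos": [0, 0, 0], "dr": [0, 0, 0]}
    - {"delta_pos": [0, 0, 0], "dr": [0, 0, 0]}
    - {"delta_pos": [0, 0, 0], "dr": [0, 0, 0]}
    - {"delta_pos": [0, 0, 0.015], "dr": [0, 0, 0]}
    - {"delta_pos": [0, 0, 0.01], "dr": [0, 0, 0]}
    - {"delta_pos": [0, 0, 0], "dr": [0, 0, 0]}
  grip: 1

```text
time: 12.12
tool_pos: [0.6017, 0.0665, 0.1821]
tcp_rot: [2.923, -0.296, 0.918]
wrist_force: [1.2, -0.2, -0.6]
width: 1.002
```

```bash
python3 -c "
from ov import *
st();overlay('pics/w9.png',.06);plan(O+zs*.018-xs*.001,RS,4)"
```

```text
t 12.125 p [0.6017 0.0665 0.1821] x [ 0.8037 -0.1631  0.5722] z [ 0.5599 -0.1179 -0.8201] F [ 1.2006 -0.2244 -0.5819] w 1.002
tcp in sleeve x,y,z -0.0016160141620549292 -0.0018084831669976183 0.08303607894320664 roterr [-0.0035 -0.0017 -0.001 ]
[{"delta_pos": [0.0001, -0.0005, 0.0164], "dr": [0.001, 0.0, 0.0]}, {"delta_pos": [0.0, -0.0004, 0.0163], "dr": [0.001, 0.0, 0.0]}, {"delta_pos": [0.0001, -0.0004, 0.0164], "dr": [0.0, 0.001, 0.001]}, {"delta_pos": [0.0, -0.0005, 0.0164], "dr": [0.001, 0.0, 0.0]}]
end [0.6391 0.0608 0.1292] err [0. 0. 0.] 0.00017099006836956754
```

View pics/w9.png

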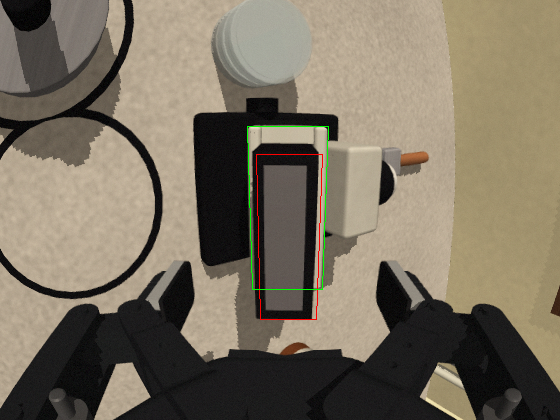

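Emit:
carry_out:
  deltas:
    - {"delta_pos": [0, -0.0005, 0.018], "dr": [0.001, 0, 0]}
    - {"delta_pos": [0, -0.0005, 0.02], "dr": [0.001, 0, 0]}
    - {"delta_pos": [0, -0.0005, 0.017], "dr": [0.001, 0, 0]}
    - {"delta_pos": [0, 0, 0.01], "dr": [0, 0, 0]}
    - {"delta_pos": [0, 0, 0], "dr": [0, 0, 0]}
    - {"delta_pos": [0, 0, 0], "dr": [0, 0, 0]}

```text
time: 12.92
tool_pos: [0.6392, 0.061, 0.1315]
tcp_rot: [2.925, -0.294, 0.925]
wrist_force: [0.7, -0.1, -0.3]
width: 0.999
```

Emit:
carry_out:
  deltas:
    - {"delta_pos": [0, 0, 0], "dr": [0, 0, 0]}
    - {"delta_pos": [0, 0, 0], "dr": [0, 0, 0]}
    - {"delta_pos": [0, 0, 0], "dr": [0, 0, 0]}
    - {"delta_pos": [0, 0, 0], "dr": [0, 0, 0]}
    - {"delta_pos": [0, 0, 0], "dr": [0, 0, 0]}
    - {"delta_pos": [0, 0, 0], "dr": [0, 0, 0]}
  grip: 0
  force: 60

```text
time: 13.68
tool_pos: [0.6391, 0.0609, 0.1311]
tcp_rot: [2.925, -0.294, 0.924]
wrist_force: [-3.1, 1.4, 1.9]
width: 0.383
```

```bash
python3 -c "
from ov import *
st();overlay('pics/w10.png',.06)"
```

```text
t 13.675 p [0.6391 0.0609 0.1311] x [ 0.802  -0.1631  0.5747] z [ 0.5632 -0.1141 -0.8184] F [-3.1443  1.4161  1.924 ] w 0.383
tcp in sleeve x,y,z 6.28329939189396e-05 0.00020438479667816235 0.01956165802154724 roterr [ 0.0009  0.0013 -0.0007]
```

View pics/w10.png

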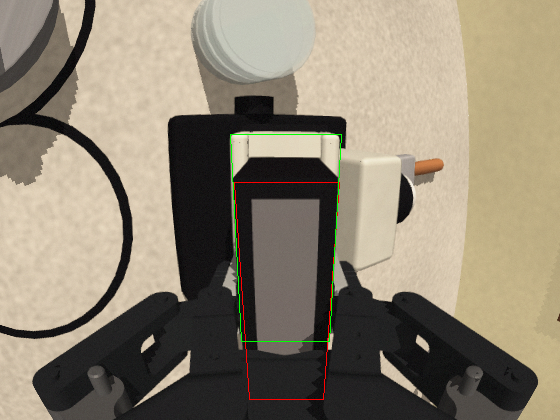

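Emit:
carry_out:
  deltas:
    - {"delta_pos": [0, 0, -0.006], "dr": [0, 0, 0]}
    - {"delta_pos": [0, 0, -0.01], "dr": [0, 0, 0]}
    - {"delta_pos": [0, 0, -0.012], "dr": [0, 0, 0]}
    - {"delta_pos": [0, 0, -0.014], "dr": [0, 0, 0]}
    - {"delta_pos": [0, 0, -0.016], "dr": [0, 0, 0]}
    - {"delta_pos": [0, 0, -0.016], "dr": [0, 0, 0]}
    - {"delta_pos": [0, 0, -0.016], "dr": [0, 0, 0]}
    - {"delta_pos": [0, 0, -0.016], "dr": [0, 0, 0]}
    - {"delta_pos": [0, 0, -0.01], "dr": [0, 0, 0]}
    - {"delta_pos": [0, 0, 0], "dr": [0, 0, 0]}

```text
time: 14.98
tool_pos: [0.5739, 0.0744, 0.2271]
tcp_rot: [2.925, -0.294, 0.927]
wrist_force: [-0.5, 1.0, -2.1]
width: 0.392
```

```bash
python3 -c "
from ov import *
st();overlay('pics/w11.png',.06+.116)
c=bot.read_camera('scene');crop(c['frame'][:,:,::-1],220,170,380,320,5,'pics/s11.png')"
```

```text
t 14.975 p [0.5739 0.0744 0.2271] x [ 0.8011 -0.1631  0.5759] z [ 0.5646 -0.1136 -0.8175] F [-0.5248  0.9606 -2.1143] w 0.392
tcp in sleeve x,y,z 0.0006365542687343668 0.00040050404322159025 0.13641125742353302 roterr [ 0.0017  0.0029 -0.0006]
```

View pics/w11.png

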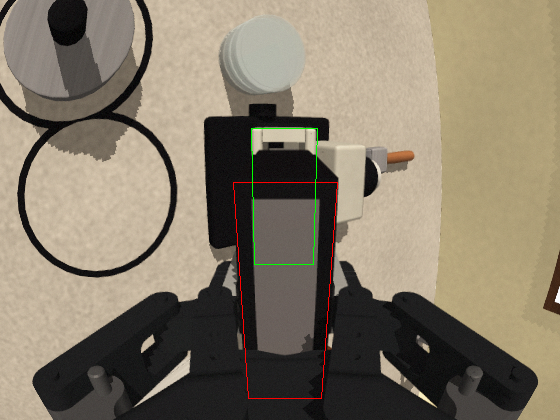

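View pics/s11.png

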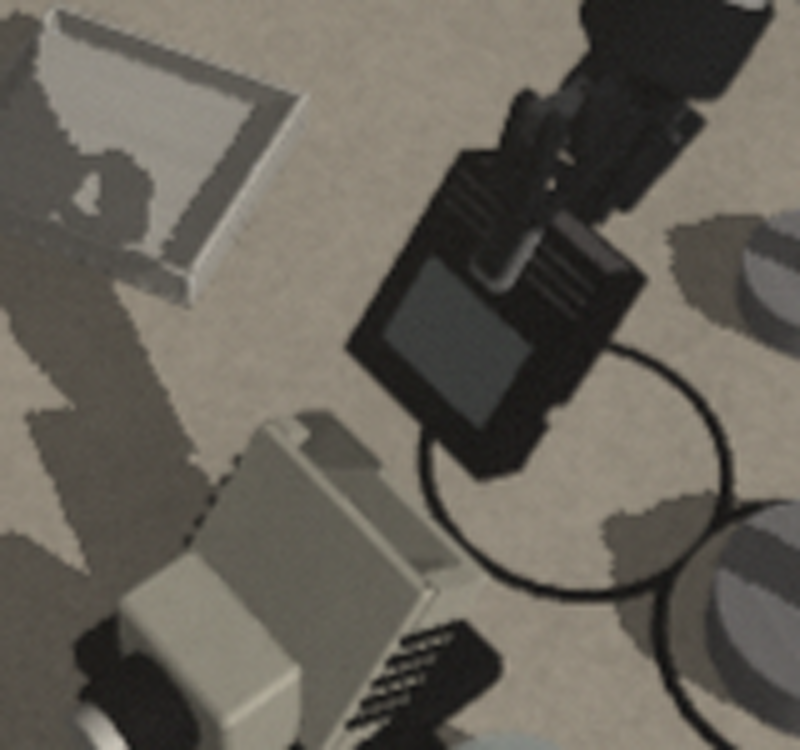

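```bash
python3 -c "
from ov import *
plan([.4976,-.2535,.19],down(.22),13)"
```

```text
[{"delta_pos": [-0.0022, 0.0259, 0.0018], "dr": [0.01, -0.046, -0.031]}, {"delta_pos": [-0.0028, 0.0258, 0.0017], "dr": [0.01, -0.047, -0.032]}, {"delta_pos": [-0.0036, 0.0257, 0.0016], "dr": [0.01, -0.046, -0.031]}, {"delta_pos": [-0.0044, 0.0256, 0.0015], "dr": [0.01, -0.046, -0.031]}, {"delta_pos": [-0.0051, 0.0255, 0.0015], "dr": [0.009, -0.047, -0.032]}, {"delta_pos": [-0.0058, 0.0253, 0.0015], "dr": [0.01, -0.046, -0.031]}, {"delta_pos": [-0.0065, 0.0251, 0.0015], "dr": [0.01, -0.046, -0.031]}, {"delta_pos": [-0.0072, 0.0249, 0.0016], "dr": [0.01, -0.047, -0.032]}, {"delta_pos": [-0.008, 0.0248, 0.0017], "dr": [0.01, -0.046, -0.031]}, {"delta_pos": [-0.0086, 0.0244, 0.0019], "dr": [0.01, -0.047, -0.031]}]
[{"delta_pos": [-0.0093, 0.0242, 0.002], "dr": [0.01, -0.046, -0.032]}, {"delta_pos": [-0.01, 0.024, 0.0022], "dr": [0.01, -0.046, -0.031]}, {"delta_pos": [-0.0105, 0.0236, 0.0025], "dr": [0.01, -0.047, -0.031]}]
end [ 0.4976 -0.2535  0.19  ] err [ 0.  0. -0.] 0.0006586241162157982
```

Emit:
carry_out:
  deltas:
    - {"delta_pos": [-0.0022, 0.026, 0.0018], "dr": [0.01, -0.046, -0.031]}
    - {"delta_pos": [-0.0028, 0.0258, 0.0017], "dr": [0.01, -0.047, -0.032]}
    - {"delta_pos": [-0.0036, 0.0257, 0.0016], "dr": [0.01, -0.046, -0.031]}
    - {"delta_pos": [-0.0044, 0.0256, 0.0015], "dr": [0.01, -0.046, -0.031]}
    - {"delta_pos": [-0.0051, 0.0255, 0.0015], "dr": [0.009, -0.047, -0.032]}
    - {"delta_pos": [-0.0058, 0.0253, 0.0015], "dr": [0.01, -0.046, -0.031]}
    - {"delta_pos": [-0.0065, 0.0251, 0.0015], "dr": [0.01, -0.046, -0.031]}
    - {"delta_pos": [-0.0072, 0.0249, 0.0016], "dr": [0.01, -0.047, -0.032]}
    - {"delta_pos": [-0.008, 0.0248, 0.0017], "dr": [0.01, -0.046, -0.031]}
    - {"delta_pos": [-0.0086, 0.0244, 0.0019], "dr": [0.01, -0.047, -0.031]}

```text
time: 16.32
tool_pos: [0.5149, -0.1792, 0.1974]
tcp_rot: [3.114, 0.197, 0.217]
wrist_force: [-0.6, 1.1, -1.8]
width: 0.392
```

Emit:
carry_out:
  deltas:
    - {"delta_pos": [-0.0093, 0.0242, 0.002], "dr": [0.01, -0.046, -0.032]}
    - {"delta_pos": [-0.01, 0.024, 0.0022], "dr": [0.01, -0.046, -0.031]}
    - {"delta_pos": [-0.0105, 0.0236, 0.0025], "dr": [0.01, -0.047, -0.031]}
    - {"delta_pos": [0, 0, 0], "dr": [0, 0, 0]}
    - {"delta_pos": [0, 0, 0], "dr": [0, 0, 0]}
    - {"delta_pos": [0, 0, 0], "dr": [0, 0, 0]}
    - {"delta_pos": [0, 0, 0], "dr": [0, 0, 0]}

```text
time: 17.2
tool_pos: [0.4978, -0.2529, 0.1903]
tcp_rot: [-3.122, -0.346, -0.0]
wrist_force: [-0.3, 1.0, -2.6]
width: 0.386
```

```bash
cat > tr.py <<'E'
from ov import *
TC=np.array([.4976,-.2535]);TY=.22
def box(c,yaw,a,b,z):
    e=np.array([np.cos(yaw),np.sin(yaw)]);f=np.array([-e[1],e[0]])
    return np.array([np.r_[c+e*i*a+f*j*b,z] for i,j in((1,1),(1,-1),(-1,-1),(-1,1))])
def show(fn):
    s=bot.read_state();p,r=s['tool_pos'],R.from_rotvec(s['tcp_rot']);st()
    im=bot.read_camera('wrist')['frame'][:,:,::-1].copy()
    cv2.polylines(im,[wproj(box(TC,TY,.08,.09,.03),p,r).astype(int)],True,(0,255,0),1)
    cv2.polylines(im,[wproj(box(TC,TY,.075,.085,.005),p,r).astype(int)],True,(255,255,0),1)
    B=np.array([p+r.apply([i*.017,j*.05,.0796]) for i,j in((1,1),(1,-1),(-1,-1),(-1,1))])
    cv2.polylines(im,[wproj(B,p,r).astype(int)],True,(0,0,255),1);cv2.imwrite(fn,im)
    f=bot.read_camera('top')['frame'][:,:,::-1].copy()
    for z,a,b in((.03,.08,.09),):cv2.polylines(f,[proj('top',box(TC,TY,a,b,z)).astype(int)],True,(0,255,0),1)
    crop(f,270,130,420,280,4,fn.replace('w','t'))
E
python3 -c "
from tr import *
show('pics/w12.png');f=bot.read_camera('scene')['frame'][:,:,::-1];crop(f,150,100,310,260,4,'pics/s12.png')
plan([.4976,-.2535,.19],down(.22),1)"
```

```text
t 17.2 p [ 0.4978 -0.2529  0.1903] x [0.9758 0.2187 0.0003] z [ 0.0002  0.0004 -1.    ] F [-0.2803  0.9552 -2.641 ] w 0.386
[{"delta_pos": [-0.0003, 0.0003, 0.0004], "dr": [0.0, 0.0, 0.0]}]
end [ 0.4976 -0.2535  0.19  ] err [ 0. -0. -0.] 0.0004978417230099389
```

View pics/w12.png

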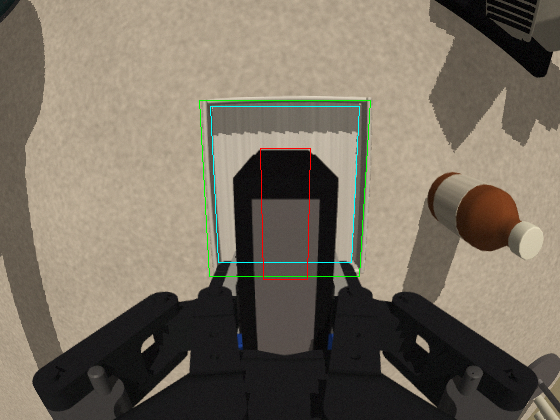

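```bash
ls pics
```

```text
c1.png
c1b.png
c2.png
c3.png
o_scene.png
o_top.png
s11.png
s12.png
s8.png
scene0.png
t12.png
t2.png
top0.png
w1.png
w10.png
w10_raw.png
w11.png
w11_raw.png
w12.png
w1c.png
w1o.png
w2.png
w3.png
w4.png
w5.png
w5_raw.png
w6.png
w6_raw.png
w7.png
w7_raw.png
w8.png
w8_raw.png
w8c.png
w9.png
w9_raw.png
wrist0.png
```

View pics/s12.png

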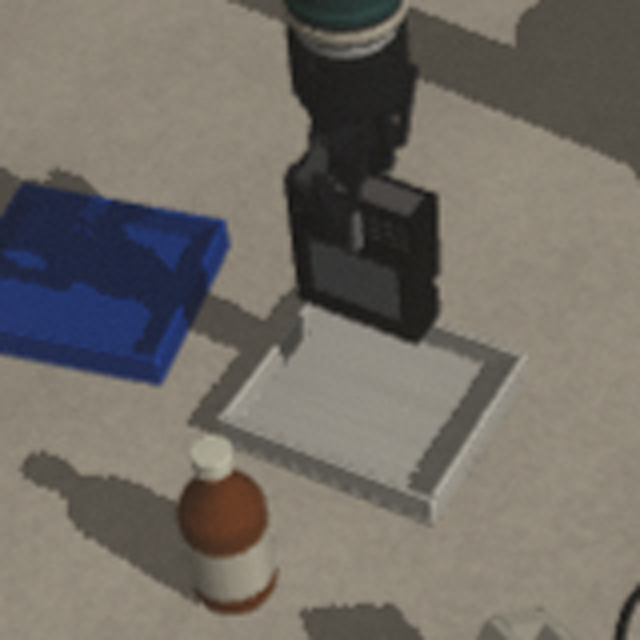

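Emit:
carry_out:
  deltas:
    - {"delta_pos": [0, 0, 0.02], "dr": [0, 0, 0]}
    - {"delta_pos": [0, 0, 0.03], "dr": [0, 0, 0]}
    - {"delta_pos": [0, 0, 0.025], "dr": [0, 0, 0]}
    - {"delta_pos": [0, 0, 0.015], "dr": [0, 0, 0]}
    - {"delta_pos": [0, 0, 0.008], "dr": [0, 0, 0]}
    - {"delta_pos": [0, 0, 0.002], "dr": [0, 0, 0]}
    - {"delta_pos": [0, 0, 0], "dr": [0, 0, 0]}
    - {"delta_pos": [0, 0, 0], "dr": [0, 0, 0]}

```text
time: 18.35
tool_pos: [0.4985, -0.2539, 0.0912]
tcp_rot: [3.122, 0.344, 0.002]
wrist_force: [-0.8, -0.1, -2.1]
width: 0.392
```

Emit:
carry_out:
  deltas:
    - {"delta_pos": [0, 0, 0.002], "dr": [0, 0, 0]}
    - {"delta_pos": [0, 0, 0.002], "dr": [0, 0, 0]}
    - {"delta_pos": [0, 0, 0], "dr": [0, 0, 0]}
    - {"delta_pos": [0, 0, 0], "dr": [0, 0, 0]}

```text
time: 18.85
tool_pos: [0.4977, -0.2535, 0.0861]
tcp_rot: [-3.122, -0.345, 0.0]
wrist_force: [-0.8, -0.2, -2.2]
width: 0.391
```

Not in contact yet; creep on in 1 mm steps.

Emit:
carry_out:
  deltas:
    - {"delta_pos": [0, 0, 0.001], "dr": [0, 0, 0]}
    - {"delta_pos": [0, 0, 0.001], "dr": [0, 0, 0]}
    - {"delta_pos": [0, 0, 0], "dr": [0, 0, 0]}

```text
time: 19.23
tool_pos: [0.4979, -0.2537, 0.0846]
tcp_rot: [-3.122, -0.345, -0.0]
wrist_force: [-1.6, -0.4, 1.7]
width: 0.394
```

Emit:
carry_out:
  deltas:
    - {"delta_pos": [0, 0, 0.001], "dr": [0, 0, 0]}
    - {"delta_pos": [0, 0, 0], "dr": [0, 0, 0]}

```text
time: 19.48
tool_pos: [0.498, -0.2539, 0.0845]
tcp_rot: [3.122, 0.345, 0.0]
wrist_force: [-2.7, 0.2, 7.0]
width: 0.393
```

Emit:
carry_out:
  deltas:
    - {"delta_pos": [0, 0, -0.001], "dr": [0, 0, 0]}
    - {"delta_pos": [0, 0, 0], "dr": [0, 0, 0]}

```text
time: 19.73
tool_pos: [0.4979, -0.2537, 0.0846]
tcp_rot: [3.123, 0.345, 0.0]
wrist_force: [-2.2, 0.3, 3.4]
width: 0.391
```

Emit:
carry_out:
  deltas:
    - {"delta_pos": [0, 0, 0], "dr": [0, 0, 0]}
    - {"delta_pos": [0, 0, 0], "dr": [0, 0, 0]}
    - {"delta_pos": [0, 0, 0], "dr": [0, 0, 0]}
    - {"delta_pos": [0, 0, 0], "dr": [0, 0, 0]}
    - {"delta_pos": [0, 0, 0], "dr": [0, 0, 0]}
    - {"delta_pos": [0, 0, -0.01], "dr": [0, 0, 0]}
    - {"delta_pos": [0, 0, -0.02], "dr": [0, 0, 0]}
    - {"delta_pos": [0, 0, -0.03], "dr": [0, 0, 0]}
    - {"delta_pos": [0, 0, -0.03], "dr": [0, 0, 0]}
    - {"delta_pos": [0, 0, -0.03], "dr": [0, 0, 0]}
  grip: 1

```text
time: 20.98
tool_pos: [0.4979, -0.2536, 0.206]
tcp_rot: [3.123, 0.345, 0.001]
wrist_force: [0.4, 0.4, -0.8]
width: 0.999
```

Emit:
carry_out:
  deltas:
    - {"delta_pos": [0, 0, -0.02], "dr": [0, 0, 0]}
    - {"delta_pos": [-0.02, 0, -0.01], "dr": [0, 0, 0]}
    - {"delta_pos": [-0.03, 0, 0], "dr": [0, 0, 0]}
    - {"delta_pos": [-0.03, 0, 0], "dr": [0, 0, 0]}
    - {"delta_pos": [0, 0, 0], "dr": [0, 0, 0]}
    - {"delta_pos": [0, 0, 0], "dr": [0, 0, 0]}

```text
time: 21.72
tool_pos: [0.4193, -0.271, 0.2338]
tcp_rot: [-3.122, -0.343, 0.0]
wrist_force: [0.4, -0.4, 0.0]
width: 1.001
```

```bash
python3 -c "
from tr import *
show('pics/w13.png');f=bot.read_camera('scene')['frame'][:,:,::-1];cv2.imwrite('pics/s13.png',f);f=bot.read_camera('top')['frame'][:,:,::-1];cv2.imwrite('pics/t13.png',f)"
```

```text
t 21.725 p [ 0.4193 -0.271   0.2338] x [ 0.9761  0.2173 -0.0001] z [-0.0003  0.0009 -1.    ] F [ 0.4163 -0.4275  0.0195] w 1.001
```

View pics/w13.png

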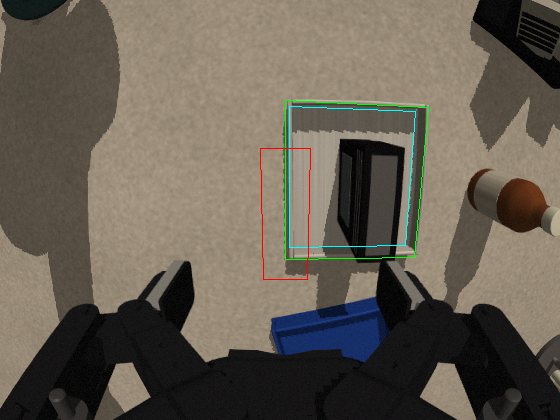

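View pics/s13.png

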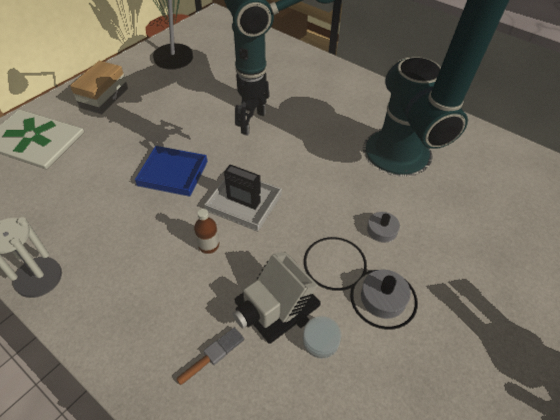

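View pics/t13.png

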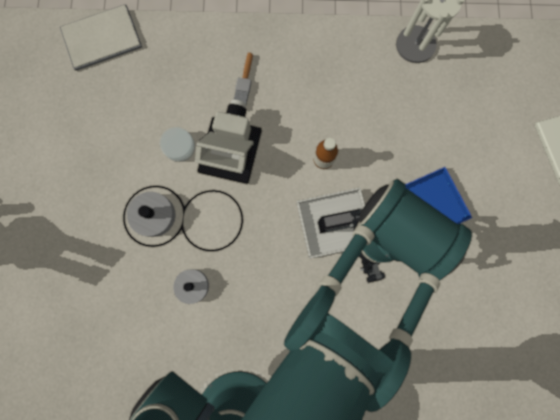

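```bash
python3 -c "
from workcell import bot
print(bot.finish_job())"
```

```text
the job is handed in; nothing more can be done
None
```

I carried out the whole job in the order asked and handed it in at about 22 s of the 72 s allowed. `finish_job` reports no verdict, so what follows rests on my own checks.

- **Pot:** I took the larger of the two pots by its knob and slid it 157 mm along the bench into the other ring. The arm pressed down with about 5 N throughout and never lifted it. Checked against the wrist picture, the pot is within about 2 mm of the ring's centre.
- **Cassette release:** I pushed it in until the force rose sharply to about 23 N, which I took as the solid stop. It then sprang out to about 60 mm, as the pictures showed.
- **Cassette placing:** I pinched it across its thickness, drew it clear along the sleeve and turned it upright over the aluminium tray. I lowered it in 1 mm steps until it touched the tray floor (about 7 N), eased off and let go.
- **Last checks:** The final scene, top and wrist pictures show the cassette upright inside the tray and the pot inside its ring. The bottle, dishes, small pot and blue tray are where they started. The open gripper touches nothing.

One disagreement: the measured tool position lagged the commanded one by up to about 8 mm just after moves. I let it settle, or corrected from the measured pose, before each contact. No check failed.

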